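# Find the scrap hatch that rocks and push it open

### The job

One of the four ribbed hatch boards in the cutting deck lies over a scrap bay that still has room; the other three bays are packed full and their boards sit solid. Press the boards at their far end, beyond the axle strap, until you find the one that rocks, then push its raised near end up and away from you until the board stands upright, and leave it standing open with the hand clear. Only press and push with the fingers: do not grip the board, and leave the glass, the cutter and the bottle where they are.

Things in the scene. Friction and masses are not known exactly. Their poses are not given: they have to be found in the camera images.
- deck: Low grey cutting deck on the bench, flat black ribbed top 100 mm up, from x -132 (near) to +160 mm (far), y +-205. Origin at bench height below the line of the boards' axles (deck y axis, 95 mm up), mid-row; +x away from the robot. Four identical flush boards, centres at y +129, +43, -43, -129 mm: board1 to board4. The far margin (x over 62) carries loose things, the near margin (x under -82) is empty.
- board1 (a joint): Tilt of board1 (rad): 0 flush, grows as its far end sinks and near end rises; 1.57 upright, stop at 1.6. Board 140 (x) x 80 x 10 mm; axle 60 mm from the far, 80 mm from the near end, below a thin bright strap. Friction of 0.12 N m holds it at any angle. It cannot turn the other way.
- board2 (a joint): Tilt of board2, built as board1. Any one of the four boards may be the free one: below it is a bay 85 mm deep with only a 24 mm high tray. A solid board, over a bay stacked full, gives less than 0.06 rad when pressed.
- board3 (a joint): Tilt of board3, built as board1.
- board4 (a joint): Tilt of board4, built as board1.
- board1_far (a point): Where to press board1: on its top face, middle line, 40 mm beyond the axle, 20 mm from the far end; turns with the board, z out of its top face, x to its far end. 4 to 8 N tips the free board; pressed about 20 mm down here, the board stays tilted with its near end 35 to 55 mm up.
- board2_far (a point): The same point on board2.
- board3_far (a point): The same point on board3.
- board4_far (a point): The same point on board4.
- board1_near (a point): Middle of the near end of board1, upper edge, 80 mm from the axle, on a smooth, slippery round aluminium nosing; turns with the board. Once raised, this end can be pushed away from the robot (+x) with upright closed fingers from the near side, the nosing sliding up along them; with the board upright it is about 175 mm above the bench.
- board2_near (a point): The same point on board2.
- board3_near (a point): The same point on board3.
- board4_near (a point): The same point on board4.
- offcut_green: loose piece of green glass, 40 x 75 x 5 mm, lying on the far margin of the deck near its right (-y) end; origin at the centre of its underside
- offcut_amber: loose piece of amber glass, 34 x 48 x 5 mm, lying on the far margin of the deck near its left (+y) end; origin at the centre of its underside
- cutter: pencil-shaped glass cutter, orange with a brass head, about 125 x 13 x 13 mm, lying along the middle of the far margin of the deck; origin at the centre of its underside
- oil: small closed bottle, 42 mm diameter, 85 mm high, standing on the bench beyond the left (+y) end of the deck; origin at the centre of its underside

How it is judged:
On the way, in this order (a step that is already met when the one before it is completed fails the run):
1. the free board rocks under the pressing fingers ((value of joint board1 between 0.12 and 1.2 rad or value of joint board2 between 0.12 and 1.2 rad or value of joint board3 between 0.12 and 1.2 rad or value of joint board4 between 0.12 and 1.2 rad) and contact force between the fingers and deck above 0.5 N), for 0.1 s.
2. that board is pushed up until it stands upright (value of joint any of board1, board2, board3, board4 above 1.35 rad), for 0.2 s.
At the end, for the whole second after the job is handed in: One board stands upright and at rest (tilt over 1.35 rad, that is within about 13 degrees of upright or leaning on its stop), the other three lie flush (under 0.08 rad), and the two pieces of glass, the cutter and the bottle are within 15 mm of where they were (((value of joint board1 above 1.35 rad and velocity of joint board1 between -0.1 and 0.1 rad/s and value of joint each of board2, board3, board4 below 0.08 rad) or (value of joint board2 above 1.35 rad and velocity of joint board2 between -0.1 and 0.1 rad/s and value of joint each of board1, board3, board4 below 0.08 rad) or (value of joint board3 above 1.35 rad and velocity of joint board3 between -0.1 and 0.1 rad/s and value of joint each of board1, board2, board4 below 0.08 rad) or (value of joint board4 above 1.35 rad and velocity of joint board4 between -0.1 and 0.1 rad/s and value of joint each of board1, board2, board3 below 0.08 rad)) and distance of each of offcut_green, offcut_amber, cutter, oil from where it was at the start of the episode below 0.015 m); the robot touches nothing.
It fails at once if a piece of glass, the cutter or the bottle is moved by more than 15 mm or lifted (distance of any of offcut_green, offcut_amber, cutter, oil from where it was at the start of the episode above 0.015 m).
It fails at once if a board is gripped between the fingers ((x of the grasp point in the frame of board1_far between -0.119 and 0.019 m and y of the grasp point in the frame of board1_far between -0.039 and 0.039 m and z of the grasp point in the frame of board1_far between -0.0085 and -0.0015 m) or (x of the grasp point in the frame of board2_far between -0.119 and 0.019 m and y of the grasp point in the frame of board2_far between -0.039 and 0.039 m and z of the grasp point in the frame of board2_far between -0.0085 and -0.0015 m) or (x of the grasp point in the frame of board3_far between -0.119 and 0.019 m and y of the grasp point in the frame of board3_far between -0.039 and 0.039 m and z of the grasp point in the frame of board3_far between -0.0085 and -0.0015 m) or (x of the grasp point in the frame of board4_far between -0.119 and 0.019 m and y of the grasp point in the frame of board4_far between -0.039 and 0.039 m and z of the grasp point in the frame of board4_far between -0.0085 and -0.0015 m)).
It also fails if it takes over 54 s, if anything falls off the work surface, if the arm or the gripper's body presses on something with over 40 N, if the wrist force passes 120 N, or if a joint passes its speed limit or range.

### The arm

A 6-joint arm with a two-finger parallel gripper is mounted at the origin on the work surface. World frame = base frame: x ahead of the robot, y to its left, z up, the work surface at z = 0. Lengths are in m, angles in rad, forces in N, time in s.
With the tool pointing down it reaches from about 0.35 to 0.975 m from the base axis. Payload 4.9 kg.
Tool frame: the origin (TCP) lies midway between the tips of the shut fingers; the grasp point (between the pads) lies ctrl.tcp_to_grasp behind it (ctrl.tcp_to_grasp is the distance from the TCP to the grasp point, in m); z points along the fingers, y is the direction in which the jaws open and shut (so a half turn about z gives the same grasp; the last joint's range is limited). The gripper opens to 85 mm and grips with 20 to 120 N. Pads are 22 mm wide; open, the fingers measure 114 mm over their backs; the gripper's body (76 mm by 85 mm) begins 54 mm behind the grasp point. The pads swing forward as they close: fully open they stand 13 mm farther back than shut.
Start: joints at [-1.355, 0.053, 1.613, -0, 1.476, -0.119], TCP at [0.205, -0.59, 0.231] pointing down, gripper open.
Joint ranges: [-3.01, 3.01], [-1.01, 2.22], [0.06, 2.58], [-1.02, 4.17], [0.09, 2.62], [-3.14, 3.14]. Speed limits (rad/s): [2.57, 2.57, 3.14, 3.14, 3.14, 3.14].

### API

Orientations are given as a rotation vector (axis times angle).
In Python, from station import ctrl, get_image, calibration, finish_job, models gives the robot as it stands.
- The arm moves only by the shell command python3 -m creep 'ROWS' [FORCE]. ROWS is JSON, a list of rows, each a list of 7 numbers: the opening, from 0 (shut) to 1 (fully open), then the shift along the tool's x, y, z in m, then the turn, a rotation vector about the tool's x, y, z in degrees. A call has 1 to 20 rows; each row shifts and turns the commanded pose from where the row before left it, along the tool's axes as they then stand; what a row does not reach is not made up. A row lasts 1/10 s, in which the tool goes at most 50 mm and 8.59 degrees, less where a joint would pass 70% of its speed; a pose out of reach is approached as far as the arm can. A call with a gripper value outside its range is refused whole. The fingers move at their own pace and stop on an object; FORCE is the grip in N (left out, the last holds). Time passes only in rows, so rows that do not move let the fingers close. It gives the time, the measured TCP pose, the force and the opening at its end, in the units of the state.
- ctrl.get_obs(): the state, without advancing time (a new reading comes with each control period).
- get_image(name): name is "scene" or "side" or "wrist"; returns the picture (400x640x3 uint8, red, green, blue); there is no depth.
- calibration(name): a dict with "mtx" (3x3 intrinsics, pixels), "R" (3x3) and "t" (3): a world point X has camera coordinates R X + t. Camera axes: x right, y down, z forward; pixel columns grow to the right and rows downward; lengths in m; the calibration is good to about 2 mm. A picture is of the moment at which its call begins: read the wrist's pose just before it. calibration takes no time and is no camera call; for the wrist camera it gives the pose at the moment of the call.
- finish_job(): hands the job in, once; it reports no verdict.
Trained networks look in the newest picture that a camera, given by its name, has taken for a name from the list of things; names that differ only in an ending like _2 or _b are one class to them, and where a whole thing is asked for, a point or a joint stands for the part that bears it (a point fixed in the world has none). Each returns a list of dicts, best first, with "conf" (0 to 1); they miss things now and then, are a little off and sometimes report something else, mostly with a low value. They report only what shows in the picture. A call takes as long as a camera call.
- models.search_frame(camera, name): "extent" ([left, top, right, bottom] in pixels, round what is visible of it).
The state is a dict: "t": time; "q": joint angles; "dq": joint speeds; "effort": joint torques, N m; "tool_pos": TCP position; "tool_rot": TCP orientation; "contact_force": force on the tool from outside, world axes, zero at the start; "wrist_torque": the same for the moment, N m; "opening": finger opening in m.
Only numpy, scipy, OpenCV 4.12 (cv2) and the standard library are available. Lean on these libraries where they do the work, as an engineer would, in place of code of your own. Each camera call takes 0.05 s, during which the arm holds its last target. There are 200 camera calls.

## Working session

There is one attempt and no reset: what is moved stays moved. The work goes in short steps, Python scripts to look and compute and a shell command to move; the robot and the scene stay as the last step left them, time stands still between calls to the robot, and variables do not carry over. Pictures are saved under pics/ and viewed, about 8 in all and at most 12, crops included, and the job is handed in when it is done.

```bash
mkdir -p pics; python3 - <<'E'
from station import *
import cv2
for n in("scene","side"):
    im=get_image(n); cv2.imwrite(f"pics/{n}1.png",im[:,:,::-1])
    c=calibration(n); print(n,c["mtx"].tolist(),c["R"].round(3).tolist(),c["t"].round(3).tolist())
    for k in("deck","board1","board1_far","board1_near","cutter","oil","offcut_green","offcut_amber"):
        print(k,[(d["conf"],[round(v) for v in d["extent"]]) for d in models.search_frame(n,k)][:5])
o=ctrl.get_obs();print(o["t"],o["tool_pos"],o["tool_rot"],o["opening"],ctrl.tcp_to_grasp)
E
```

```text
scene [[363.5230274220532, 0.0, 315.47432059600146], [0.0, 363.5230274220532, 197.52234514789], [0.0, 0.0, 1.0]] [[0.817, 0.576, 0.018], [0.44, -0.603, -0.665], [-0.372, 0.551, -0.747]] [-0.552, -0.167, 0.926]
deck [(0.73, [86, 137, 388, 400])]
board1 [(0.88, [214, 185, 305, 247]), (0.86, [247, 158, 331, 218]), (0.86, [176, 215, 275, 289]), (0.6, [132, 248, 239, 337])]
board1_far [(0.57, [245, 156, 331, 214])]
board1_near [(0.87, [249, 154, 332, 215])]
cutter [(0.89, [281, 228, 327, 294])]
oil [(0.86, [319, 144, 338, 167]), (0.51, [177, 213, 275, 287])]
offcut_green [(0.82, [225, 304, 277, 367]), (0.55, [318, 142, 339, 168])]
offcut_amber [(0.97, [332, 202, 361, 220])]
side [[455.3794113205547, 0.0, 318.33709581417884], [0.0, 455.3794113205547, 198.34050385031398], [0.0, 0.0, 1.0]] [[0.996, -0.089, 0.001], [-0.062, -0.704, -0.708], [0.063, 0.705, -0.706]] [-0.599, 0.169, 0.835]
deck [(0.62, [218, 174, 440, 398]), (0.25, [259, 225, 343, 264])]
board1 [(0.84, [257, 259, 353, 310]), (0.79, [258, 223, 343, 266]), (0.68, [256, 192, 336, 226]), (0.58, [262, 304, 359, 364])]
board1_far [(0.73, [256, 188, 336, 228])]
board1_near [(0.97, [256, 190, 332, 226])]
cutter [(0.91, [360, 221, 392, 284])]
oil [(0.76, [278, 154, 297, 181]), (0.55, [258, 260, 352, 310]), (0.2, [256, 224, 344, 262])]
offcut_green [(0.67, [371, 296, 419, 350]), (0.21, [257, 225, 344, 261])]
offcut_amber [(0.87, [352, 188, 372, 210]), (0.29, [259, 223, 343, 264])]
0.9 [ 0.20537878 -0.59027768  0.2313332 ] [3.09763674e+00 5.23514195e-01 1.70196709e-05] 0.08548565288209745 0.0187
```

```bash
python3 - <<'E'
import cv2
a=cv2.imread("pics/scene1.png")[120:400,60:410];b=cv2.imread("pics/side1.png")[140:400,190:470]
cv2.imwrite("pics/a1.png",cv2.resize(a,None,fx=2.1,fy=2.1));cv2.imwrite("pics/b1.png",cv2.resize(b,None,fx=2.3,fy=2.3))
E
```

```text
(no output)
```

View pics/a1.png

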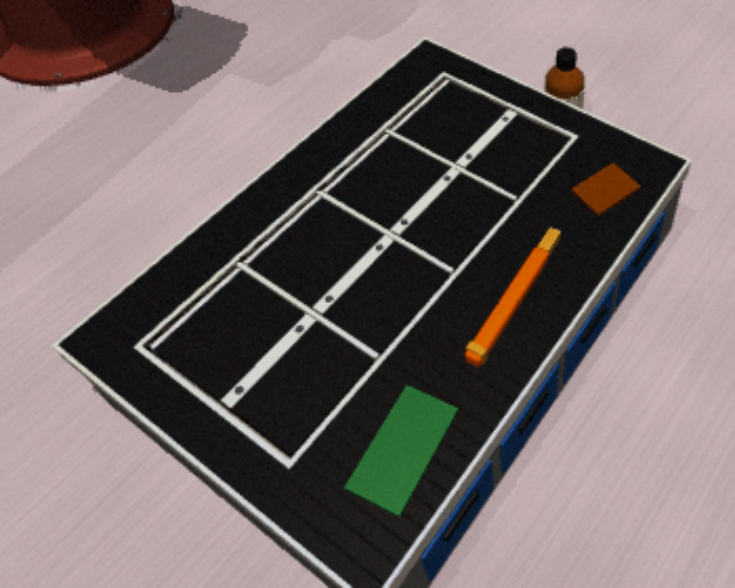

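View pics/b1.png

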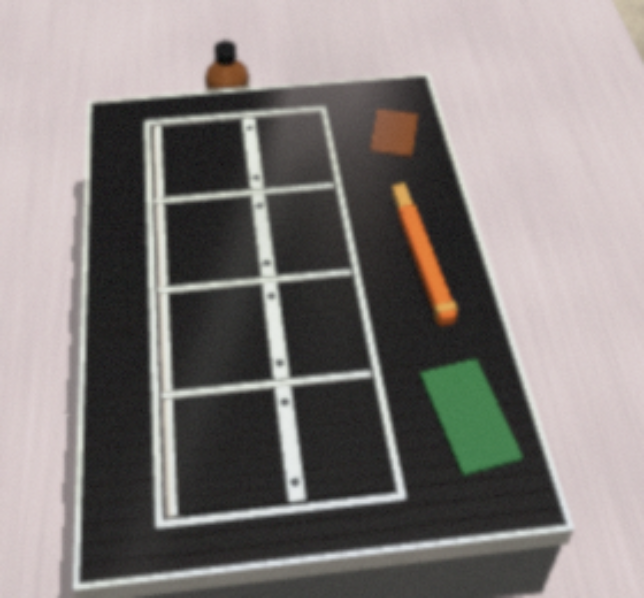

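The pictures show the deck with all boards flush. In the scene crop its corners are at (425,40), (57,347) and (689,162). In the side crop they are at (92,103), (427,78), (77,587) and (571,530). The loose items lie on the far margin. Next I fit the deck pose to these corners.

```bash
cat > h.py <<'E'
import numpy as np, json
from station import *
from scipy.spatial.transform import Rotation as Ro
def proj(c,X):
    p=(X@np.array(c["R"]).T+np.array(c["t"]))@np.array(c["mtx"]).T; return p[:,:2]/p[:,2:]
def d2w(P,X):
    c,s=np.cos(P[2]),np.sin(P[2]); X=np.atleast_2d(X)
    return np.c_[P[0]+c*X[:,0]-s*X[:,1],P[1]+s*X[:,0]+c*X[:,1],X[:,2]]
def tool():
    o=ctrl.get_obs(); return o,Ro.from_rotvec(o["tool_rot"])
def togo(P,X):  # shift in tool axes from current TCP to deck point X
    o,R=tool(); return (R.inv().apply(d2w(P,X)[0]-o["tool_pos"])*1000).round(1)
E
python3 - <<'E'
from h import *
from scipy.optimize import least_squares
K=[[-.132,.205,.1],[-.132,-.205,.1],[.16,.205,.1],[.16,-.205,.1],[-.084,.174,.1],[.064,.174,.1],[.064,-.174,.1],[-.084,-.174,.1]]
K=np.array(K)
A=[(0,425,40),(1,57,347),(2,689,162),(4,446,75),(5,577,136),(6,291,465),(7,137,347)]
B=[(0,92,103),(2,427,78),(1,77,587),(3,571,530),(4,146,122),(5,325,108),(6,404,496),(7,157,526)]
L=[("scene",A,2.1,60,120),("side",B,2.3,190,140)]
def f(P): return np.concatenate([(proj(calibration(n),d2w(P,K[[a[0] for a in S]]))-np.array([[a[1]/k+u,a[2]/k+v] for a in S])).ravel() for n,S,k,u,v in L])
r=least_squares(f,[.5,0,0]);P=r.x;print(P,r.fun.round(1))
json.dump(P.tolist(),open("P.json","w"))
o,R=tool();print(R.as_matrix().round(3))
for y in(.129,.043,-.043,-.129):print(d2w(P,[.04,y,.1]),togo(P,[.04,y,.13]),np.hypot(*d2w(P,[.06,y,.1])[0,:2]),d2w(P,[-.1,y,.1]))
for n,e in(("scene",(225,304,277,367)),("side",(371,296,419,350)),("scene",(281,228,327,294))):
  c=calibration(n);q=np.linalg.inv(c["mtx"])@[(e[0]+e[2])/2,(e[1]+e[3])/2,1];R_=np.array(c["R"]);d=R_.T@q;C=-R_.T@c["t"];w=C+d*(.103-C[2])/d[2];print(n,w, (w[:2]-P[:2])@np.array([[np.cos(P[2]),-np.sin(P[2])],[np.sin(P[2]),np.cos(P[2])]]))
E
```

```text
[ 0.57709293 -0.06107363  0.03005666] [ 0.4 -0.5 -0.7 -0.4  0.2 -0.1 -0.7 -0.4 -0.3  0.8 -0.9  0.8  0.2  0.3
 -0.6 -0.5  0.4 -1.4  0.1 -0.2 -0.3 -0.8  0.9  0.2 -0.4  0.  -0.6  0.5
  1.1 -0.5]
[[ 0.944  0.329  0.   ]
 [ 0.329 -0.944 -0.   ]
 [ 0.     0.    -1.   ]]
[[0.61319814 0.06907019 0.1       ]] [ 601.8 -488.7  101.3] 0.6370106137608369 [[0.47326137 0.06486289 0.1       ]]
[[ 0.61578262 -0.01689096  0.1       ]] [ 576.  -406.7  101.3] 0.6359822448329072 [[ 0.47584585 -0.02109826  0.1       ]]
[[ 0.6183671  -0.10285212  0.1       ]] [ 550.2 -324.6  101.3] 0.6464954055841772 [[ 0.47843034 -0.10705942  0.1       ]]
[[ 0.62095159 -0.18881328  0.1       ]] [ 524.4 -242.6  101.3] 0.6680053915502445 [[ 0.48101482 -0.19302058  0.1       ]]
scene [ 0.69882116 -0.1859456   0.103     ] [ 0.11792058 -0.12847376]
side [ 0.69834888 -0.18737044  0.103     ] [ 0.1174057  -0.12988377]
scene [ 0.68774401 -0.05130074  0.103     ] [0.1108948  0.00644317]
```

Deck pose is good to about 1 px (yaw 1.7°). I align the tool, shut the fingers and move over board4's far point, then descend slowly.

```bash
python3 -m creep '[[0,0,0,0,0,0,5.83],[0,0,0,0,0,0,5.83],[0,0,0,0,0,0,5.83],[0,0.0305,-0.0278,0,0,0,0],[0,0.0305,-0.0278,0,0,0,0],[0,0.0305,-0.0278,0,0,0,0],[0,0.0305,-0.0278,0,0,0,0],[0,0.0305,-0.0278,0,0,0,0],[0,0.0305,-0.0278,0,0,0,0],[0,0.0305,-0.0278,0,0,0,0],[0,0.0305,-0.0278,0,0,0,0],[0,0.0305,-0.0278,0,0,0,0],[0,0.0305,-0.0278,0,0,0,0],[0,0.0305,-0.0278,0,0,0,0],[0,0.0305,-0.0278,0,0,0,0],[0,0.0305,-0.0278,0,0,0,0],[0,0.0305,-0.0278,0,0,0,0],[0,0,0,0,0,0,0]]' 20
python3 - <<'E'
from h import *
P=json.load(open("P.json"));print(togo(P,[.04,-.129,.1]));o,R=tool();print(R.as_matrix().round(3),o["contact_force"])
E
```

```text
t: 2.7
tool_pos: [0.6232, -0.185, 0.2311]
tool_rot: [-3.14, -0.054, -0.001]
contact_force: [-0.5, 0.2, 0.4]
opening: 0.0002
[ -2.5   3.8 131.1]
[[ 0.999  0.035  0.001]
 [ 0.035 -0.999  0.001]
 [ 0.001 -0.001 -1.   ]] [-0.52792819  0.23113284  0.39407105]
```

```bash
python3 -m creep '[[0,-0.002,0.004,0.03,0,0,0],[0,0,0,0.04,0,0,0],[0,0,0,0.04,0,0,0],[0,0,0,0.013,0,0,0],[0,0,0,0.002,0,0,0],[0,0,0,0.002,0,0,0],[0,0,0,0,0,0,0]]'
python3 -m creep '[[0,0,0,0.002,0,0,0],[0,0,0,0.002,0,0,0],[0,0,0,0,0,0,0]]'
```

```text
t: 3.4
tool_pos: [0.6203, -0.1935, 0.107]
tool_rot: [3.139, 0.046, 0.006]
contact_force: [0.5, 0.6, -0.1]
opening: 0.0
t: 3.7
tool_pos: [0.6189, -0.1928, 0.1007]
tool_rot: [3.141, 0.046, 0.001]
contact_force: [0.3, 0.3, 0.3]
opening: -0.0001
```

```bash
python3 -m creep '[[0,0,0,0.002,0,0,0],[0,0,0,0.002,0,0,0],[0,0,0,0,0,0,0]]'
python3 -m creep '[[0,0,0,0.001,0,0,0],[0,0,0,0,0,0,0]]'
```

```text
t: 4.0
tool_pos: [0.6193, -0.1928, 0.0991]
tool_rot: [3.141, 0.047, 0.001]
contact_force: [-4.5, 2.1, 10.8]
opening: -0.0002
t: 4.2
tool_pos: [0.6193, -0.1929, 0.099]
tool_rot: [3.141, 0.047, 0.0]
contact_force: [-7.0, 2.5, 13.3]
opening: 0.0
```

Board4 is solid: 13 N with no sinking. On to board3.

```bash
python3 -m creep '[[0,0,0,-0.024,0,0,0],[0,0,-0.03,0,0,0,0],[0,0,-0.03,0,0,0,0],[0,0,-0.03,0,0,0,0],[0,0,0,0.012,0,0,0],[0,0,0,0.006,0,0,0],[0,0,0,0,0,0,0]]'
python3 -m creep '[[0,0,0,0.002,0,0,0],[0,0,0,0.002,0,0,0],[0,0,0,0.002,0,0,0],[0,0,0,0,0,0,0]]'
```

```text
t: 4.9
tool_pos: [0.6155, -0.1031, 0.0998]
tool_rot: [-3.141, -0.046, 0.003]
contact_force: [0.5, 0.4, 0.1]
opening: 0.0002
t: 5.3
tool_pos: [0.6163, -0.1038, 0.099]
tool_rot: [3.141, 0.045, -0.002]
contact_force: [-8.8, 2.1, 15.5]
opening: 0.0001
```

```bash
python3 -m creep '[[0,0,0,0.001,0,0,0],[0,0,0,0,0,0,0]]'
```

```text
t: 5.5
tool_pos: [0.6163, -0.1038, 0.099]
tool_rot: [3.141, 0.045, -0.002]
contact_force: [-11.5, 2.8, 19.7]
opening: 0.0
```

Board3 is solid too (20 N). Board2 next.

```bash
python3 -m creep '[[0,0,0,-0.024,0,0,0],[0,0,-0.029,0,0,0,0],[0,0,-0.029,0,0,0,0],[0,0,-0.028,0,0,0,0],[0,0,0,0.012,0,0,0],[0,0,0,0.006,0,0,0],[0,0,0,0,0,0,0]]'
python3 -m creep '[[0,0,0,0.002,0,0,0],[0,0,0,0.002,0,0,0],[0,0,0,0.001,0,0,0],[0,0,0,0,0,0,0]]'
```

```text
t: 6.2
tool_pos: [0.6131, -0.0177, 0.0991]
tool_rot: [-3.141, -0.045, 0.003]
contact_force: [0.3, 0.4, -0.3]
opening: 0.0003
t: 6.6
tool_pos: [0.6139, -0.0177, 0.0958]
tool_rot: [3.14, 0.046, 0.001]
contact_force: [-1.5, -1.1, 3.8]
opening: 0.0002
```

Board2 gives way at 3.8 N, so I press on.

```bash
python3 -m creep '[[0,0,0,0.003,0,0,0],[0,0,0,0.003,0,0,0],[0,0,0,0.003,0,0,0],[0,0,0,0.003,0,0,0],[0,0,0,0,0,0,0]]'
python3 -m creep '[[0,0,0,0.003,0,0,0],[0,0,0,0.003,0,0,0],[0,0,0,0,0,0,0],[0,0,0,0,0,0,0]]'
```

```text
t: 7.1
tool_pos: [0.6141, -0.0169, 0.0836]
tool_rot: [3.141, 0.046, 0.002]
contact_force: [-0.8, -1.3, 1.7]
opening: -0.0001
t: 7.5
tool_pos: [0.614, -0.0167, 0.0774]
tool_rot: [-3.141, -0.046, -0.002]
contact_force: [0.6, 0.0, 1.7]
opening: -0.0001
```

```bash
python3 -m creep '[[0,0,0,-0.02,0,0,0],[0,0,0,-0.045,0,0,0],[0,0,0,-0.045,0,0,0],[0,0,0,-0.045,0,0,0],[0,-0.04,0,0,0,0,0],[0,-0.045,0,0,0,0,0],[0,-0.045,0,0,0,0,0],[0,-0.045,0,0,0,0,0],[0,0,0,0,0,0,0]]'
python3 - <<'E'
from h import *
import cv2
P=json.load(open("P.json"));print(togo(P,[-.115,.043,.115]),tool()[0]["contact_force"])
im=get_image("side");cv2.imwrite("pics/s2.png",cv2.resize(im[130:390,190:470,::-1],None,fx=2.3,fy=2.3))
E
```

```text
t: 8.4
tool_pos: [0.4338, -0.0211, 0.2299]
tool_rot: [-3.14, -0.046, 0.005]
contact_force: [0.5, 0.9, 0.1]
opening: -0.0001
[ 27.4   1.3 114.9] [0.46239902 0.85237553 0.10707323]
```

View pics/s2.png

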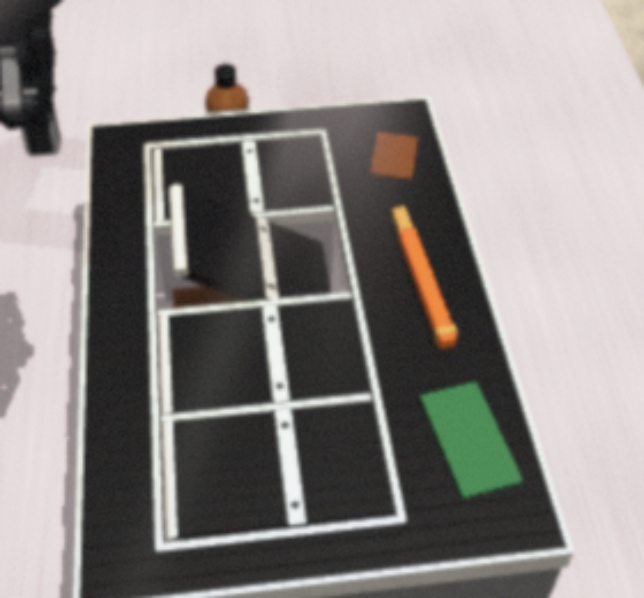

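Board2 stands tilted with its nosing up at crop (178,228); the others are flush and the loose items are unmoved. I lower the fingers on the near side and push.

```bash
python3 -m creep '[[0,0.01,0,0.03,0,0,0],[0,0.01,0,0.04,0,0,0],[0,0.005,0,0.04,0,0,0],[0,0,0,0.002,0,0,0],[0,0,0,0,0,0,0]]'
python3 -m creep '[[0,0.006,0,0,0,0,0],[0,0.006,0,0,0,0,0],[0,0.006,0,0,0,0,0],[0,0.006,0,0,0,0,0],[0,0.006,0,0,0,0,0],[0,0.006,0,0,0,0,0],[0,0.006,0,0,0,0,0],[0,0,0,0,0,0,0]]'
python3 - <<'E'
from h import *
P=json.load(open("P.json"));print(togo(P,[-.017,.043,.115]),tool()[0]["contact_force"])
E
```

```text
t: 8.95
tool_pos: [0.4634, -0.021, 0.1196]
tool_rot: [-3.14, -0.047, 0.005]
contact_force: [-0.2, 0.1, 0.5]
opening: 0.0002
t: 9.75
tool_pos: [0.5042, -0.0199, 0.1199]
tool_rot: [-3.141, -0.047, 0.01]
contact_force: [-7.4, -0.2, 4.7]
opening: -0.0003
[54.7  0.3  4.5] [-7.37800149 -0.21776387  4.69797962]
```

```bash
python3 -m creep '[[0,0.006,0,0,0,0,0],[0,0.006,0,0,0,0,0],[0,0.006,0,0,0,0,0],[0,0.006,0,0,0,0,0],[0,0,0,0,0,0,0]]'
python3 -m creep '[[0,0.006,0,0,0,0,0],[0,0.006,0,0,0,0,0],[0,0.005,0,0,0,0,0],[0,0.005,0,0,0,0,0],[0,0,0,0,0,0,0]]'
python3 - <<'E'
from h import *
import cv2
P=json.load(open("P.json"));print(togo(P,[-.017,.043,.115]),tool()[0]["contact_force"])
im=get_image("side");cv2.imwrite("pics/s3.png",cv2.resize(im[90:350,190:470,::-1],None,fx=2.3,fy=2.3))
E
```

```text
t: 10.25
tool_pos: [0.5303, -0.0192, 0.1202]
tool_rot: [-3.141, -0.047, -0.001]
contact_force: [0.8, -0.1, 0.2]
opening: 0.0003
t: 10.75
tool_pos: [0.5525, -0.0186, 0.1204]
tool_rot: [3.141, 0.046, 0.002]
contact_force: [-0.9, 0.2, 0.3]
opening: 0.0003
[6.3 0.1 5.4] [-0.94871895  0.16975038  0.27221813]
```

View pics/s3.png

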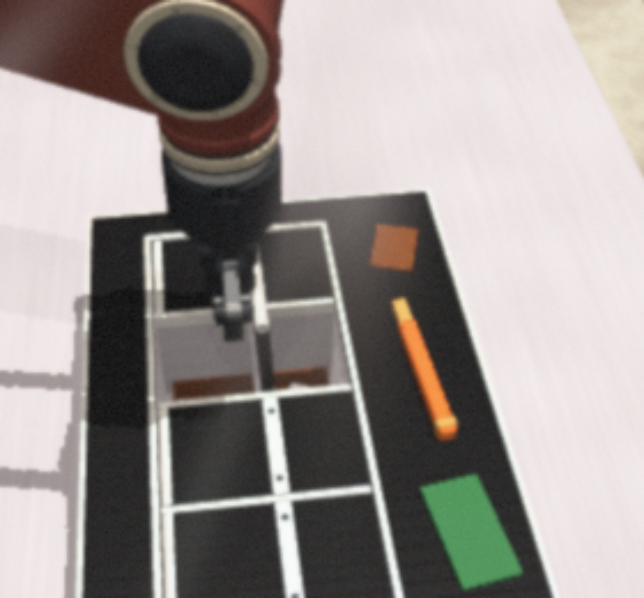

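The board is nearly upright, its nosing at about (260,290), with the fingers against its near side. I nudge on until the force rises against the stop.

```bash
python3 -m creep '[[0,0.003,0,0,0,0,0],[0,0.002,0,0,0,0,0],[0,0.002,0,0,0,0,0],[0,0,0,0,0,0,0],[0,0,0,0,0,0,0]]'
python3 -m creep '[[0,0.002,0,0,0,0,0],[0,0,0,0,0,0,0],[0,0,0,0,0,0,0]]'
```

```text
t: 11.3
tool_pos: [0.5578, -0.0184, 0.1201]
tool_rot: [-3.141, -0.046, 0.004]
contact_force: [-4.6, -0.2, 2.1]
opening: 0.0001
t: 11.6
tool_pos: [0.5576, -0.0183, 0.1195]
tool_rot: [-3.141, -0.047, 0.013]
contact_force: [-12.0, 0.8, 4.9]
opening: 0.0001
```

The board is at its stop (force up to 12 N with no advance). I back off and up.

```bash
python3 -m creep '[[0,-0.01,0,0,0,0,0],[0,-0.03,0,0,0,0,0],[0,-0.04,0,0,0,0,0],[0,-0.04,0,0,0,0,0],[0,-0.01,0,-0.04,0,0,0],[0,0,0,-0.05,0,0,0],[0,0,0,-0.04,0,0,0],[0,0,0,0,0,0,0],[0,0,0,0,0,0,0],[0,0,0,0,0,0,0],[0,0,0,0,0,0,0]]'
python3 - <<'E'
from h import *
import cv2
im=get_image("side");print(tool()[0]["contact_force"],abs(tool()[0]["dq"]).max())
for k in("cutter","oil","offcut_green","offcut_amber"): print(k,[(d["conf"],[round(v) for v in d["extent"]]) for d in models.search_frame("side",k)][:1])
c=calibration("side");P=json.load(open("P.json"))
print(proj(c,d2w(P,[[5e-3*0,.043+.04,.175],[0,.003,.175],[-.016,.003,.174]])).round(1))
cv2.imwrite("pics/s4.png",cv2.resize(im[90:350,190:470,::-1],None,fx=2.3,fy=2.3))
E
```

```text
t: 12.7
tool_pos: [0.4299, -0.022, 0.2482]
tool_rot: [-3.14, -0.046, 0.005]
contact_force: [-0.2, -0.0, -0.4]
opening: 0.0003
[ 0.11903554  0.60083707 -0.30010167] 0.008451094253441597
cutter [(0.97, [358, 219, 390, 282])]
oil [(0.89, [280, 156, 297, 180])]
offcut_green [(0.86, [372, 298, 420, 351])]
offcut_amber [(0.76, [351, 188, 373, 209])]
[[301.5 194.7]
 [306.2 230.6]
 [296.  232. ]]
```

View pics/s4.png

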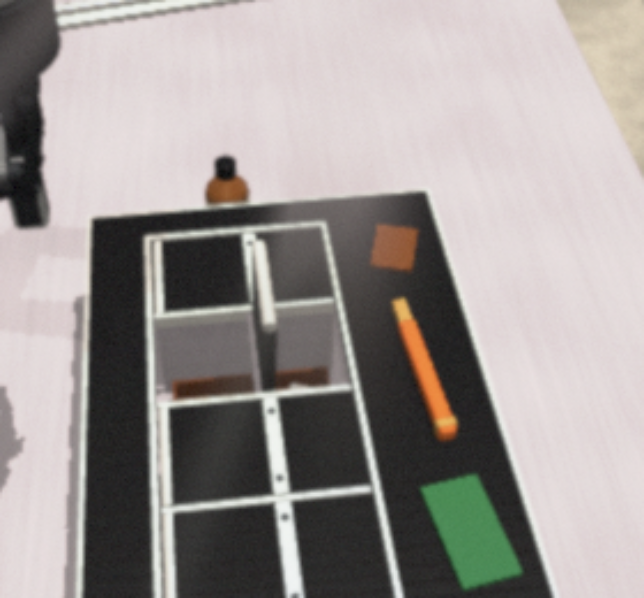

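The board's top corner is at crop (268,328), which is full pixel (306.5, 232.6). The upright prediction was (306.2, 230.6), so it stands upright. The hand is clear.

```bash
python3 -c "
from station import *
print(finish_job())"
```

```text
the job is handed in; nothing more can be done
None
```

Board2 was the free one. It now stands upright against its stop, and I handed the job in at about 12.8 s of the 54 s allowed.

- **Finding it:** I pressed the far ends with shut fingers, starting from board4. Board4 took 13 N and board3 took 20 N without sinking. Board2 sank under about 4 N, so I did not press board1.
- **Opening it:** I pressed board2 about 22 mm down at its far end. Then I pushed its raised near end away until the force climbed to 12 N with no further movement, and pulled the hand back clear.
- **Last checks:** The board's top edge is within about 2 px of where an upright board should appear. The other three boards look flush. The two pieces of glass, the cutter and the bottle are where they were, within about 2 px. The arm was at rest with no contact force. I measured the final tilt only from the side picture. No check failed or disagreed.

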